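# File the screening card in the pop-out drawer

## Task

Push the front of the low drawer unit inward so that its touch latch lets go and the drawer springs open, then slide the flat card carrier along the unit's top, without lifting it off, over the front edge so that it drops into the open tray and lies flat there. Push the drawer fully home until it latches and stays shut with the card inside. Leave the kidney dish, the jar and the pump bottle as they are.

Things in the scene. Friction and masses are not known exactly. Their poses are not given: they have to be found in the camera images.
- unit: low white drawer unit, fixed: 300 mm wide (its y), 220 deep (its x), 60 high. Origin: counter level, middle of the carcass's front edge; x points into the unit, away from the robot, z up. The carcass fills x 0 to 220 mm; its smooth flat top is at z = 60 mm and ends in a straight edge at x = 0.
- drawer_front (a point): centre of the outer face of the drawer's plain wooden front (no handle), 31 mm above the counter, moving with the drawer; axes as the unit. The front is 280 mm wide, 12 mm thick, from 8 to 54 mm above the counter; shut, its outer face is 20 mm in front of the carcass edge, with an 8 mm gap behind it.
- drawer (a joint): how far the drawer is out, m: 0 shut and latched, 0.095 sprung open, about -0.007 pushed in to its stop. Push-push touch latch. Open: push in to the stop, let go; a spring throws it out in half a second. Shut: push in from open to the stop, back off; it settles at 0, latched. Spring: 6 N outward when shut, 4 N open. A further push opens it again.
- tray_floor (a point): centre of the top of the tray floor, moving with the drawer; axes as the unit. Tray inside: 125 mm in x, 200 in y, floor 38 mm above the counter (22 below the unit's top), walls 14 mm high. Shut, this point is 54.5 mm behind the carcass edge; fully open, the front 103 mm of the tray lie uncovered before the edge.
- card_centre (a point): centre, half-way up, of the card carrier: loose flat grey plastic plate with a paper card, 54 mm (its x) by 86 mm (its y), plate 4 mm thick with a raised rim 4 mm wide all round, 7 mm high in all, 70 g; z up. It starts lying on the unit's top near the front edge and slides easily there (friction about 0.3).
- kidney_dish: bystander: bean-shaped steel dish, 200 x 100 mm, 32 mm high, on the counter; origin under its middle
- jar: bystander: glass jar with a metal lid, 56 mm across, 75 mm high, standing on the rear of the unit's top; origin at the middle of its underside
- pump_bottle: bystander: white pump bottle, 64 mm across, 177 mm high, on the counter; origin at the middle of its underside
Mind the look-alikes: they are no part of the job. Of the things like the part that bears card_centre, leave any that is blue or yellow; of the rest the smaller one is meant.

How it is judged (in metres and radians):
On the way, in this order (a step that is already met when the one before it is completed fails the run):
1. the drawer, released by pushing its front in, is sprung open with the card still on top of the unit (value of joint drawer above 0.085 m and z of card_centre in the frame of unit above 0.055 m), for 0.2 s.
2. the card lies flat in the open tray (value of joint drawer above 0.03 m and x of card_centre in the frame of tray_floor between -0.04 and 0.04 m and y of card_centre in the frame of tray_floor between -0.075 and 0.075 m and z of card_centre in the frame of tray_floor between 0 and 0.01 m and angle between card_centre's own z axis and vertical below 0.15 rad), for 0.2 s.
At the end, for the whole second after the job is handed in: The drawer is latched shut by itself (within 3 mm of its shut position, at rest) and the card carrier lies flat (within 0.15 rad) and at rest on the tray floor inside it: its centre within 40 mm of the tray floor's centre in depth, 75 mm in width, and less than 10 mm above the floor (value of joint drawer between -0.003 and 0.003 m and velocity of joint drawer between -0.01 and 0.01 m/s and x of card_centre in the frame of tray_floor between -0.04 and 0.04 m and y of card_centre in the frame of tray_floor between -0.075 and 0.075 m and z of card_centre in the frame of tray_floor between 0 and 0.01 m and angle between card_centre's own z axis and vertical below 0.15 rad and linear speed of card below 0.02 m/s); the robot touches nothing.
It fails at once if the card carrier is lifted more than 25 mm off the unit's top (z of card_centre in the frame of unit above 0.0885 m).
It fails at once if the kidney dish is shoved (over 25 mm) or tipped (distance of kidney_dish from where it was at the start of the episode above 0.025 m or angle between kidney_dish's own z axis and vertical above 0.4 rad).
It fails at once if the jar is shoved (over 25 mm) or tipped (distance of jar from where it was at the start of the episode above 0.025 m or angle between jar's own z axis and vertical above 0.4 rad).
It fails at once if the pump bottle is shoved (over 25 mm) or tipped (distance of pump_bottle from where it was at the start of the episode above 0.025 m or angle between pump_bottle's own z axis and vertical above 0.4 rad).
It also fails if it takes over 67 s, if anything falls off the work surface, if the arm or the gripper's body presses on something with over 40 N, if the wrist force passes 120 N, or if a joint passes its speed limit or range.

## Robot

A 6-joint arm with a two-finger parallel gripper is mounted at the origin on the work surface. World frame = base frame: x ahead of the robot, y to its left, z up, the work surface at z = 0. Lengths are in mm, angles in rad, forces in N, time in s.
With the tool pointing down it reaches from about 375 to 900 mm from the base axis. Payload 3.1 kg.
Tool frame: the origin (TCP) lies on the centre line of the jaws, within the pads' length; the fingertips stand 19 mm ahead of it and the grasp point (between the pads) is the TCP (nose_length is the distance from the TCP to the fingertips, in mm); z points along the fingers, y is the line along which they close (so a half turn about z gives the same grasp; the last joint's range is limited). The gripper opens to 87 mm and grips with 3 to 60 N. Pads are 19 mm wide; open, the fingers measure 117 mm over their backs; the gripper's body (75 mm by 190 mm) begins 51 mm behind the grasp point.
Start: joints at [0.99, 0.527, 1.433, -0, 1.181, -0.178], TCP at [244.956, 574.973, 241.548] pointing down, gripper open.
Joint ranges: [-3.08, 3.08], [-0.75, 2.2], [0.22, 2.44], [-1.43, 4.57], [0, 2.65], [-2.85, 2.85]. Speed limits (rad/s): [2.79, 2.79, 3.14, 3.14, 3.14, 3.14].

## Interface

Orientations are given as [roll, pitch, yaw] about the fixed x, y, z axes, in that order (R = Rz(yaw) Ry(pitch) Rx(roll)).
In Python, from plant import * gives the robot as it stands.
- The arm moves only by the tool step_arm, never from a script. Its arguments are lists of equal length, an entry for each row: "dp": the shift along the tool's x, y, z in m, a list of three; "spin": the turn about the tool's z in degrees; "claw": the opening, from -1 (shut) to 1 (fully open), so that 0 is half open. A call has 1 to 12 rows; each row shifts and turns the commanded pose from where the row before left it, along the tool's axes as they then stand; what a row does not reach is not made up. A row lasts 1/8 s, in which the tool goes at most 62.5 mm and 10.7 degrees, less where a joint would pass 70% of its speed; a pose out of reach is approached as far as the arm can. A call is refused whole if a number of a shift passes 0.0625 or a number of a turn 10.7, either way. A call with a gripper value outside its range is refused whole. The fingers move at their own pace and stop on an object; the grip force is fixed at half the most. Time passes only in rows, so rows that do not move let the fingers close. It gives the time, the measured TCP pose, the force, the opening and the grip force at its end, in the units of the state.
- sense(): the state, without advancing time (a new reading comes with each control period).
- read_camera(name): name is "scene" or "top"; returns the picture (420x560x3 uint8, blue, green, red); there is no depth.
- camera_model(name): a dict with "intrinsics" (3x3 intrinsics, pixels), "cam_to_world" (4x4, takes a point from camera to world coordinates). Camera axes: x right, y up, looking along -z (the intrinsics and any distortion apply to the point x, -y, -z); pixel columns grow to the right and rows downward; lengths in mm; the calibration is good to about 2 mm. A picture is of the moment at which its call begins. camera_model takes no time and is no camera call.
- job_done(): hands the job in; it is judged then, once.
The state is a dict: "t": time; "joints": joint angles; "joint_vel": joint speeds; "joint_efforts": joint torques, N m; "tcp_pos": TCP position; "ee_rot": TCP orientation; "force": force on the tool from outside, world axes, zero at the start; "wrist_torque": the same for the moment, N m; "grip_width": opening from 0.0 (shut) to 1.0 (fully open); "gripper_force": force on a finger pad.
Only numpy, scipy, OpenCV 4.12 (cv2) and the standard library are available. Lean on these libraries where they do the work, as an engineer would, in place of code of your own. Each camera call takes 0.05 s, during which the arm holds its last target. There are 200 camera calls.

## Working session

There is one attempt and no reset: what is moved stays moved. The work goes in short steps, Python scripts to look and compute and a tool call to move; the robot and the scene stay as the last step left them, time stands still between calls to the robot, and variables do not carry over. Pictures are saved under pics/ and viewed, at most 10 in all, crops included, and the job is handed in when it is done.

Besides the shell and the picture viewer there is one more tool, called after "Call:" as name(argument=value, ...), one argument or row to a line, values as JSON. step_arm: Moves the arm, as the interface text tells. Its arguments: {"type":"object","properties":{"dp":{"type":"array"},"spin":{"type":"array"},"claw":{"type":"array"}},"required":["dp","spin","claw"]}

```bash
mkdir -p pics
cat > h.py <<'E'
from plant import *
import numpy as np, cv2
def ray(name,u,v,z):
    m=camera_model(name);K=np.array(m["intrinsics"]);T=np.array(m["cam_to_world"])
    d=np.linalg.inv(K)@[u,v,1];d=T[:3,:3]@[d[0],-d[1],-d[2]];o=T[:3,3]
    return (o+d*(z-o[2])/d[2]).round(1)
E
python3 - <<'E'
from h import *
for n in("scene","top"): cv2.imwrite(f"pics/{n}0.png",read_camera(n)); print(camera_model(n))
print(sense())
E
```

```text
{'intrinsics': array([[538.8418876 ,   0.        , 274.16210353],
       [  0.        , 538.8418876 , 218.30698734],
       [  0.        ,   0.        ,   1.        ]]), 'cam_to_world': array([[ 2.63086725e-01, -6.56926496e-01,  7.06564190e-01,
         1.62166941e+03],
       [ 9.64741080e-01,  1.73252378e-01, -1.98136978e-01,
        -3.17418306e+02],
       [ 7.74750493e-03,  7.33778708e-01,  6.79344378e-01,
         1.08868792e+03],
       [ 0.00000000e+00,  0.00000000e+00,  0.00000000e+00,
         1.00000000e+00]])}
{'intrinsics': array([[419.60346021,   0.        , 277.8615833 ],
       [  0.        , 419.60346021, 199.2117803 ],
       [  0.        ,   0.        ,   1.        ]]), 'cam_to_world': array([[ 6.74550993e-03,  9.92804005e-01, -1.19560473e-01,
         4.62780494e+02],
       [-9.99972905e-01,  6.34466443e-03, -3.73299719e-03,
        -3.11309121e+01],
       [-2.94756348e-03,  1.19582414e-01,  9.92819902e-01,
         1.15767562e+03],
       [ 0.00000000e+00,  0.00000000e+00,  0.00000000e+00,
         1.00000000e+00]])}
{'t': 0.1, 'joints': array([ 9.89475124e-01,  5.28406379e-01,  1.43375416e+00, -1.73903682e-05,
        1.18140210e+00, -1.78505480e-01]), 'joint_vel': array([-0.00022013, -0.00228192, -0.00203691,  0.00116031,  0.00087636,
       -0.00123301]), 'joint_efforts': array([ 4.22271305e-04, -4.40985310e+01, -1.77149373e+01,  6.34676311e-02,
        5.33160672e-02, -3.87831608e-05]), 'tcp_pos': array([244.64372283, 574.46182527, 240.6554317 ]), 'ee_rot': array([-3.13965111e+00, -3.33968989e-04,  2.73878322e+00]), 'force': array([-0.53792522, -0.26615979,  0.98605251]), 'wrist_torque': array([-0.00431666,  0.01188136, -0.02110147]), 'gripper_force': 0.0, 'grip_width': 0.9963838146494762}
```

View pics/scene0.png

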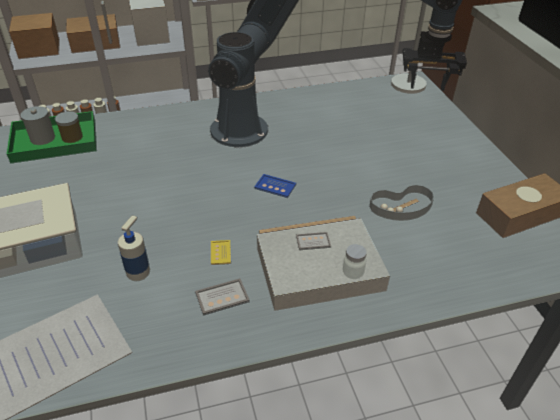

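View pics/top0.png

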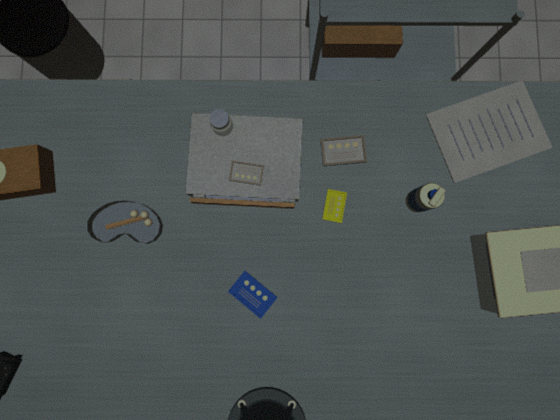

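The top view shows the unit at about (187–303, 113–208) with its front facing the robot. The grey card is on it at (247,173), the jar at (221,121) and the kidney dish at (125,222). The larger grey look-alike is at (343,151), off the unit. I'll zoom in to get edge pixels.

Run:
```python
from h import *
i=cv2.imread("pics/top0.png")[105:215,180:310]
cv2.imwrite("pics/crop.png",cv2.resize(cv2.convertScaleAbs(i,alpha=1.5),None,fx=5.4,fy=5.4,interpolation=cv2.INTER_CUBIC))
```

```text
(no output)
```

View pics/crop.png

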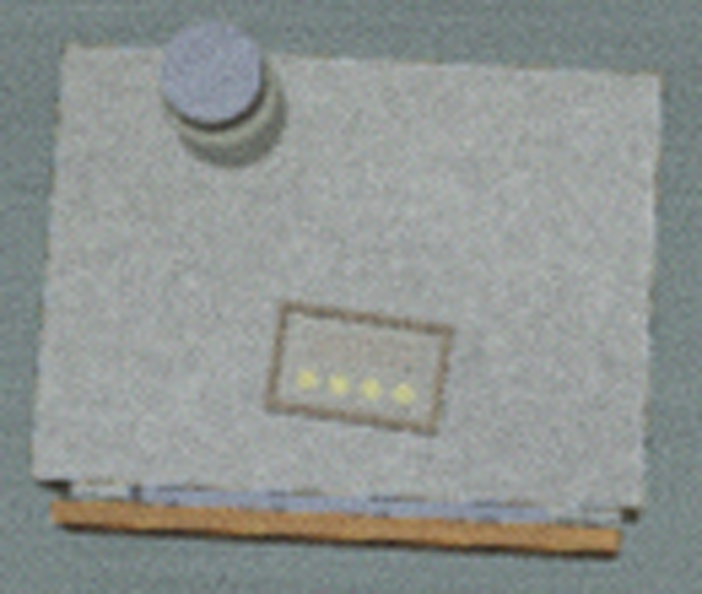

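Run:
```python
from h import *
def R(p,z): return ray("top",180+(p[0]+.5)/5.4-.5,105+(p[1]+.5)/5.4-.5,z)
U=[R(p,60) for p in [(65,45),(660,73),(637,508),(35,480)]]
C=[R(p,67) for p in [(283,301),(453,327),(434,434),(267,407)]]
print(np.array(U));print(np.array(C))
print(R((210,73),135),R((55,524),54),R((618,552),54))
f=U[2]-U[3]; print("edge yaw",np.degrees(np.arctan2(f[0],-f[1])),np.linalg.norm(f))
c=C[2]-C[3]; print("card yaw",np.degrees(np.arctan2(c[0],-c[1])))
yaw=np.arctan2(-(C[2]-C[3])[0],0) 
a=f/np.linalg.norm(f); X=np.array([-a[1],a[0],0]); 
o=(U[2]+U[3])/2; cc=np.mean(C,0)
print("origin",o,"X",X,"card",cc,"card in unit x,y:",(cc-o)@X,(cc-o)@-a)
r=sense();print(r["tcp_pos"],r["ee_rot"])
```

```text
[[828.4 207.7  60. ]
 [815.7 -90.1  60. ]
 [596.7 -78.9  60. ]
 [608.7 215.5  60. ]]
[[697.1  95.1  67. ]
 [684.6  11.6  67. ]
 [631.6  20.3  67. ]
 [644.4 101.9  67. ]]
[790.4 123.4 135. ] [587.7 206.3  54. ] [575.7 -69.9  54. ]
edge yaw -2.334133686637133 294.64446371856366
card yaw -8.914926957147834
origin [602.7  68.3  60. ] X [ 0.99917031 -0.04072705  0.        ] card [664.425  57.225  67.   ] card in unit x,y: 62.124839438640166 -8.551933975609415
[244.64372283 574.46182527 240.6554317 ] [-3.13965111e+00 -3.33968989e-04  2.73878322e+00]
```

Call:
step_arm(
  dp=[
    [0,0,0],
    [0,0,0],
    [-0.03,-0.049,0.009],
    [-0.03,-0.049,0.009],
    [-0.03,-0.049,0.009],
    [-0.03,-0.049,0.009],
    [-0.03,-0.049,0.009],
    [-0.03,-0.049,0.009],
    [-0.03,-0.049,0.009],
    [-0.03,-0.049,0.009],
    [-0.03,-0.049,0.009],
    [-0.03,-0.049,0.009],
  ],
  spin=[-10.35,-10.35,0,0,0,0,0,0,0,0,0,0],
  claw=[-1,-1,-1,-1,-1,-1,-1,-1,-1,-1,-1,-1],
)

```text
t: 1.6
tcp_pos: [525.0, 71.2, 151.0]
ee_rot: [3.141, -0.0, 3.1]
force: [0.6, 0.1, -0.5]
grip_width: 0.004
gripper_force: 0.0
```

```bash
cat >> h.py <<'E'
O=np.array([602.7,68.3,0]);X=np.array([.99912,-.0419,0]);Y=np.array([.0419,.99912,0])
def st():
    s=sense();d=s["tcp_pos"]-O
    print("t",s["t"],"unit x,y,z",(d@X).round(1),(d@Y).round(1),d[2].round(1),"rot",np.degrees(s["ee_rot"]).round(2),"F",s["force"].round(1),"g",round(s["grip_width"],2))
E
python3 -c "
from h import *
st()"
```

```text
t 1.6 unit x,y,z -77.8 -0.4 151.0 rot [ 1.7999e+02 -2.0000e-02  1.7760e+02] F [ 0.6  0.1 -0.5] g 0.0
```

Call:
step_arm(
  dp=[
    [0,0,0.055],
    [0,0,0.054],
    [-0.02,0,0],
    [-0.02,0,0],
    [-0.004,0,0],
    [-0.003,0,0],
    [-0.003,0,0],
    [0,0,0],
  ],
  spin=[0,0,0,0,0,0,0,0],
  claw=[-1,-1,-1,-1,-1,-1,-1,-1],
)

```text
t: 2.6
tcp_pos: [571.5, 71.1, 42.3]
ee_rot: [3.142, -0.006, 3.1]
force: [-5.6, -1.3, 3.0]
grip_width: 0.006
gripper_force: 2.6
```

```bash
python3 -c "
from h import *
st()"
```

```text
t 2.6 unit x,y,z -31.3 1.5 42.3 rot [180.    -0.32 177.64] F [-5.6 -1.3  3. ] g 0.01
```

Call:
step_arm(
  dp=[
    [-0.003,0,0],
    [-0.003,0,0],
    [-0.002,0,0],
    [0,0,0],
  ],
  spin=[0,0,0,0],
  claw=[-1,-1,-1,-1],
)

```text
t: 3.1
tcp_pos: [578.9, 70.8, 42.2]
ee_rot: [3.142, -0.007, 3.1]
force: [-5.6, -0.3, 3.4]
grip_width: 0.008
gripper_force: 3.2
```

Call:
step_arm(
  dp=[
    [-0.003,0,0],
    [-0.002,0,0],
    [0,0,0],
  ],
  spin=[0,0,0],
  claw=[-1,-1,-1],
)

```text
t: 3.48
tcp_pos: [578.9, 71.0, 41.6]
ee_rot: [3.142, -0.018, 3.101]
force: [-12.9, -0.2, 6.3]
grip_width: 0.006
gripper_force: 6.6
```

Call:
step_arm(
  dp=[
    [0.05,0,0],
    [0.05,0,0],
    [0.04,0,0],
    [0,0,0],
    [0,0,0],
    [0,0,0],
    [0,0,-0.06],
    [0,0,-0.06],
  ],
  spin=[0,0,0,0,0,0,0,0],
  claw=[-1,-1,-1,-1,-1,-1,0.4,0.4],
)

```text
t: 4.47
tcp_pos: [448.3, 75.9, 162.9]
ee_rot: [3.142, -0.002, 3.1]
force: [1.8, 0.5, -0.3]
grip_width: 0.153
gripper_force: 0.0
```

Run:
```python
from h import *
st()
i=read_camera("top")
cv2.imwrite("pics/top1.png",cv2.resize(cv2.convertScaleAbs(i[105:255,180:310],alpha=1.5),None,fx=4,fy=4,interpolation=cv2.INTER_CUBIC))
```

```text
t 4.475 unit x,y,z -154.6 1.2 162.9 rot [ 1.8000e+02 -1.1000e-01  1.7761e+02] F [ 1.8  0.5 -0.3] g 0.15
```

View pics/top1.png

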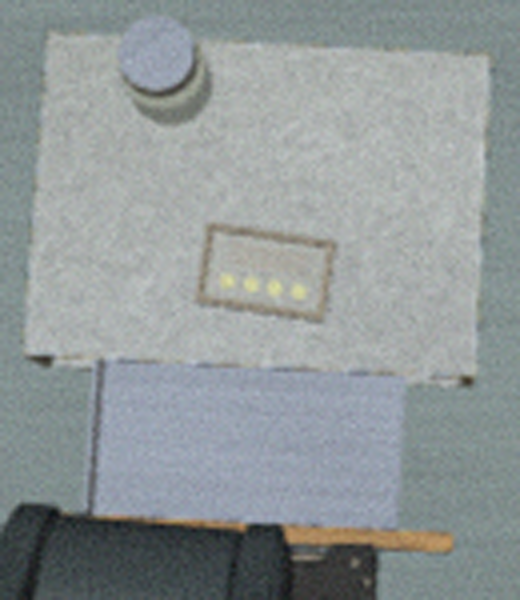

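The drawer is open: the tray shows at crop (95–400, 360–525). The card hasn't moved, at crop (268,272). Next I'll go behind the card.

Call:
step_arm(
  dp=[
    [0,0,-0.012],
    [-0.053,-0.002,0],
    [-0.053,-0.002,0],
    [-0.053,-0.002,0],
    [-0.053,-0.002,0],
    [-0.053,-0.002,0],
    [0,0,0],
    [0,0,0.04],
    [0,0,0.035],
    [0,0,0],
  ],
  spin=[0,0,0,0,0,0,0,0,0,0],
  claw=[0.2,0.2,0.2,0.2,0.2,0.2,0.2,0.2,0.2,0.2],
)

```text
t: 5.78
tcp_pos: [707.4, 55.5, 94.9]
ee_rot: [3.141, -0.011, 3.1]
force: [-1.0, -1.0, 0.4]
grip_width: 0.603
gripper_force: 0.0
```

Run:
```python
from h import *
st()
i=read_camera("scene")
cv2.imwrite("pics/s1.png",cv2.resize(cv2.convertScaleAbs(i[150:310,230:410],alpha=1.5),None,fx=3.7,fy=3.7,interpolation=cv2.INTER_CUBIC))
```

```text
t 5.775 unit x,y,z 105.2 -8.4 94.9 rot [179.98  -0.64 177.62] F [-1.  -1.   0.4] g 0.6
```

View pics/s1.png

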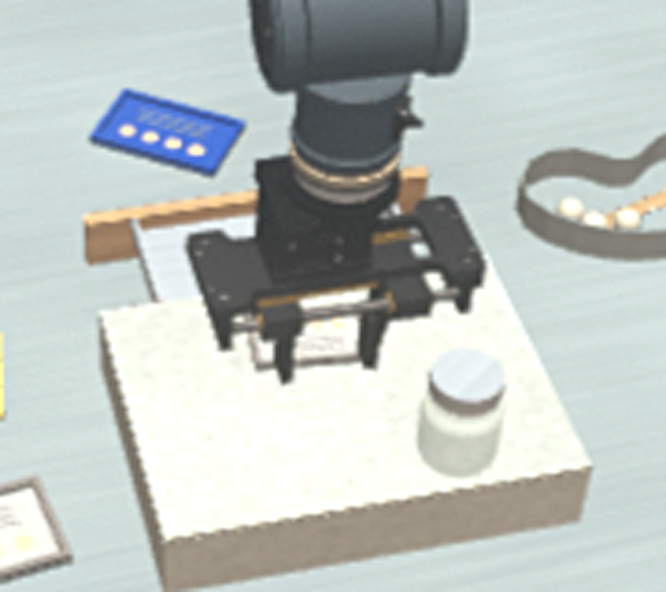

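The fingers hover just behind the card's rear edge, with the tips at crop (287,375) and (368,365). The gripper body is clear of the jar at (462,410). I'll back up 4 mm further and descend.

Call:
step_arm(
  dp=[
    [-0.004,0,0],
    [0,0,0.007],
    [0,0,0.006],
    [0,0,0],
  ],
  spin=[0,0,0,0],
  claw=[0.2,0.2,0.2,0.2],
)

```text
t: 6.32
tcp_pos: [715.2, 55.1, 86.0]
ee_rot: [3.142, -0.001, 3.1]
force: [0.2, 0.5, 0.2]
grip_width: 0.6
gripper_force: 0.0
```

```bash
python3 -c "
from h import *
st()"
```

```text
t 6.325 unit x,y,z 113.0 -8.5 86.0 rot [ 1.8000e+02 -7.0000e-02  1.7762e+02] F [0.2 0.5 0.2] g 0.6
```

Call:
step_arm(
  dp=[
    [0,0,0.004],
    [0,0,0],
  ],
  spin=[0,0],
  claw=[0.2,0.2],
)

```text
t: 6.58
tcp_pos: [715.5, 55.0, 82.1]
ee_rot: [3.142, -0.001, 3.1]
force: [1.0, 0.2, 0.3]
grip_width: 0.603
gripper_force: 0.0
```

Call:
step_arm(
  dp=[
    [0.006,0,0],
    [0.006,0,0],
    [0.006,0,0],
    [0.006,0,0],
    [0.006,0,0],
    [0.006,0,0],
    [0.006,0,0],
    [0.006,0,0],
    [0.006,0,0],
    [0.006,0,0],
    [0,0,0],
  ],
  spin=[0,0,0,0,0,0,0,0,0,0,0],
  claw=[0.2,0.2,0.2,0.2,0.2,0.2,0.2,0.2,0.2,0.2,0.2],
)

```text
t: 7.95
tcp_pos: [655.1, 57.6, 82.5]
ee_rot: [3.142, -0.001, 3.1]
force: [-0.5, 0.5, 0.4]
grip_width: 0.6
gripper_force: 0.0
```

Run:
```python
from h import *
st()
i=read_camera("scene")
cv2.imwrite("pics/s2.png",cv2.resize(cv2.convertScaleAbs(i[150:310,230:410],alpha=1.3),None,fx=3.7,fy=3.7,interpolation=cv2.INTER_CUBIC))
```

```text
t 7.95 unit x,y,z 52.8 -8.5 82.5 rot [ 1.8000e+02 -6.0000e-02  1.7762e+02] F [-0.5  0.5  0.4] g 0.6
```

View pics/s2.png

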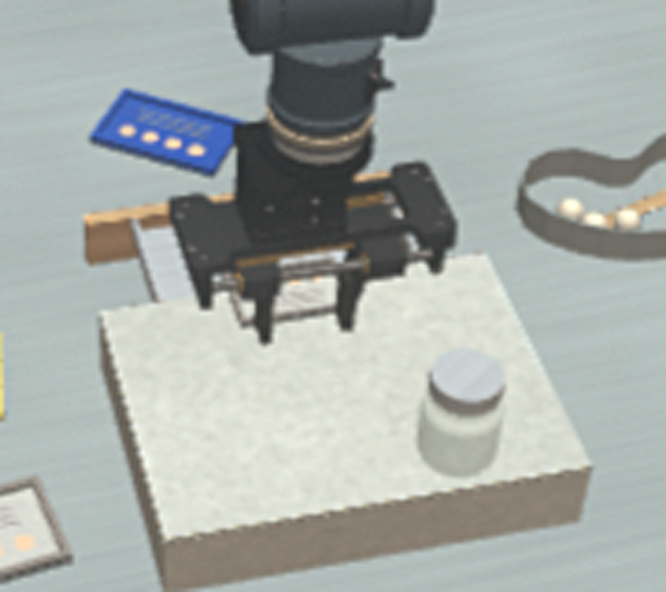

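The card moves squarely ahead of the fingers, with its rear edge at crop (245–350, 320). I'll keep pushing it over the edge.

Call:
step_arm(
  dp=[
    [0.005,0,0],
    [0.005,0,0],
    [0.005,0,0],
    [0.005,0,0],
    [0.005,0,0],
    [0.005,0,0],
    [0.005,0,0],
    [0.005,0,0],
    [0.005,0,0],
    [0.005,0,0],
    [0,0,0],
  ],
  spin=[0,0,0,0,0,0,0,0,0,0,0],
  claw=[0.2,0.2,0.2,0.2,0.2,0.2,0.2,0.2,0.2,0.2,0.2],
)

```text
t: 9.38
tcp_pos: [605.3, 59.6, 82.5]
ee_rot: [3.142, -0.001, 3.1]
force: [-0.8, -0.4, 0.1]
grip_width: 0.599
gripper_force: 0.0
```

Run:
```python
from h import *
st()
i=read_camera("scene")
cv2.imwrite("pics/s3.png",cv2.resize(cv2.convertScaleAbs(i[150:310,230:410],alpha=1.3),None,fx=3.7,fy=3.7,interpolation=cv2.INTER_CUBIC))
```

```text
t 9.375 unit x,y,z 3.0 -8.6 82.5 rot [ 1.8000e+02 -4.0000e-02  1.7762e+02] F [-0.8 -0.4  0.1] g 0.6
```

View pics/s3.png

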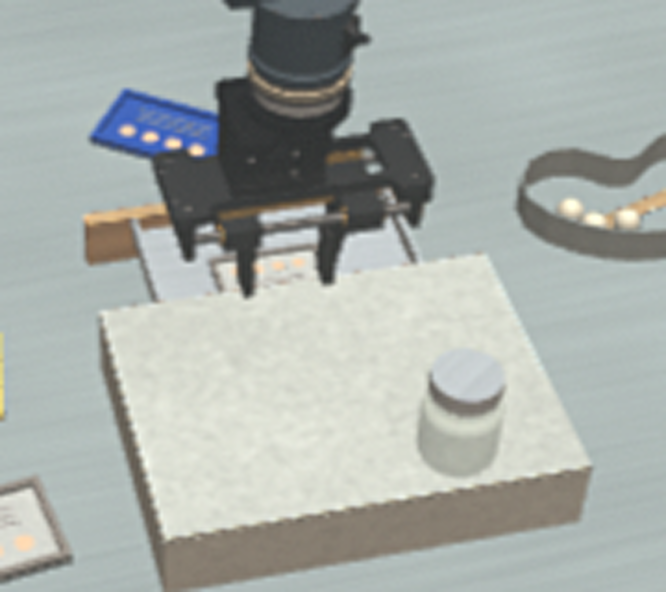

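The card appears to have dropped into the tray at crop (215–330, 240–290). I'll lift up and retreat, then check from above.

Call:
step_arm(
  dp=[
    [0,0,-0.05],
    [0,0,-0.05],
    [0.055,0.003,0],
    [0.055,0.003,0],
    [0.055,0.003,0],
    [0,0,0],
  ],
  spin=[0,0,0,0,0,0],
  claw=[0.2,0.2,-1,-1,-1,-1],
)

```text
t: 10.18
tcp_pos: [435.0, 76.3, 182.1]
ee_rot: [3.141, -0.008, 3.101]
force: [0.6, 1.2, 0.5]
grip_width: 0.229
gripper_force: 0.0
```

Run:
```python
from h import *
st()
a,b=read_camera("top"),read_camera("scene")
f=lambda i:cv2.resize(cv2.convertScaleAbs(i,alpha=1.4),(390,450),interpolation=cv2.INTER_CUBIC)
cv2.imwrite("pics/t2.png",np.hstack([f(a[105:255,180:310]),f(b[170:320,250:380])]))
```

```text
t 10.175 unit x,y,z -167.9 1.0 182.1 rot [179.98  -0.44 177.66] F [0.6 1.2 0.5] g 0.23
```

View pics/t2.png

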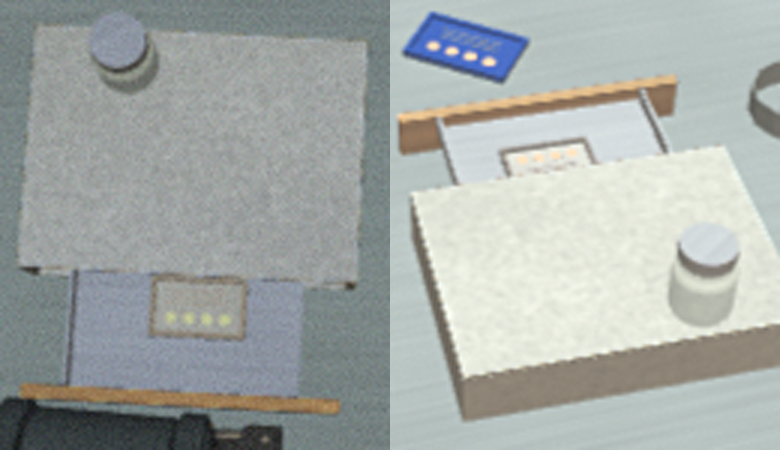

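The card lies flat in the tray at (150–245, 277–338), with its rear edge just clear of the carcass edge. Next I'll lower the arm and push the drawer shut.

Call:
step_arm(
  dp=[
    [0,0,0.05],
    [0,0,0.05],
    [0,0,0.04],
    [0,0,0],
    [-0.015,0,0],
    [-0.015,0,0],
    [-0.01,0,0],
    [-0.01,0,0],
    [-0.01,0,0],
    [-0.01,0,0],
    [-0.01,0,0],
    [-0.01,0,0],
  ],
  spin=[0,0,0,0,0,0,0,0,0,0,0,0],
  claw=[-1,-1,-1,-1,-1,-1,-1,-1,-1,-1,-1,-1],
)

```text
t: 11.78
tcp_pos: [527.8, 71.8, 43.2]
ee_rot: [-3.141, -0.008, 3.101]
force: [-8.2, -1.0, 4.6]
grip_width: 0.005
gripper_force: 4.0
```

```bash
python3 -c "
from h import *
st()"
```

```text
t 11.775 unit x,y,z -75.0 0.4 43.2 rot [-179.99   -0.48  177.65] F [-8.2 -1.   4.6] g 0.01
```

Call:
step_arm(
  dp=[
    [-0.007,0,0],
    [-0.007,0,0],
    [-0.007,0,0],
    [-0.007,0,0],
    [-0.007,0,0],
    [-0.005,0,0],
    [-0.004,0,0],
    [-0.003,0,0],
    [-0.003,0,0],
    [-0.003,0,0],
    [0,0,0],
  ],
  spin=[0,0,0,0,0,0,0,0,0,0,0],
  claw=[-1,-1,-1,-1,-1,-1,-1,-1,-1,-1,-1],
)

```text
t: 13.15
tcp_pos: [578.8, 69.7, 42.7]
ee_rot: [-3.141, -0.012, 3.101]
force: [-9.6, -1.6, 4.0]
grip_width: 0.005
gripper_force: 4.8
```

```bash
python3 -c "
from h import *
st()"
```

```text
t 13.15 unit x,y,z -23.9 0.4 42.7 rot [-179.98   -0.7   177.66] F [-9.6 -1.6  4. ] g 0.01
```

Call:
step_arm(
  dp=[
    [-0.002,0,0],
    [0,0,0],
  ],
  spin=[0,0],
  claw=[-1,-1],
)

```text
t: 13.4
tcp_pos: [578.9, 69.7, 42.7]
ee_rot: [-3.141, -0.016, 3.101]
force: [-12.0, -1.3, 5.5]
grip_width: 0.005
gripper_force: 6.3
```

Call:
step_arm(
  dp=[
    [0.004,0,0],
    [0.006,0,0],
    [0.01,0,0],
    [0.04,0,0],
    [0.06,0,0],
    [0.03,0,0],
    [0,0,-0.05],
    [0,0,-0.03],
    [0,0,0],
    [0,0,0],
  ],
  spin=[0,0,0,0,0,0,0,0,0,0],
  claw=[-1,-1,-1,-1,-1,-1,-1,-1,-1,-1],
)

```text
t: 14.65
tcp_pos: [437.4, 75.5, 122.8]
ee_rot: [-3.141, 0.003, 3.1]
force: [-0.3, 0.0, -1.0]
grip_width: 0.005
gripper_force: 0.0
```

Run:
```python
from h import *
st()
a,b=read_camera("top"),read_camera("scene")
f=lambda i:cv2.resize(cv2.convertScaleAbs(i,alpha=1.4),(390,450),interpolation=cv2.INTER_CUBIC)
cv2.imwrite("pics/t3.png",np.hstack([f(a[105:255,180:310]),f(b[170:320,250:380])]))
```

```text
t 14.65 unit x,y,z -165.4 0.3 122.8 rot [-1.7999e+02  1.7000e-01  1.7762e+02] F [-0.3  0.  -1. ] g 0.01
```

View pics/t3.png

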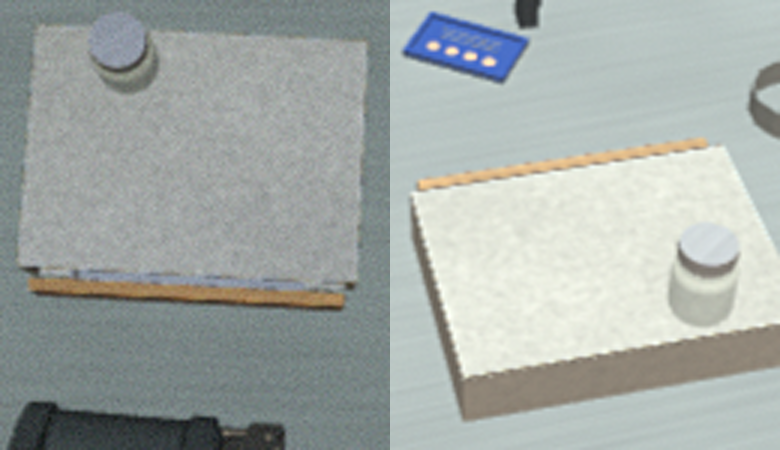

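The drawer is shut as it was at the start, with its front at (30–345, 280–305). The jar and dish haven't moved, and the arm is clear.

```bash
python3 -c "
from plant import *
print(job_done())"
```

```text
the job is handed in; nothing more can be done
None
```

The drawer was sprung open, the card slid over the edge to lie flat in the tray, and the drawer pushed back until it stayed shut; the job is handed in at about 15 s, but the verdict was not reported.

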